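# Index the repaired bowl on by three notches

### The job

The mended bowl on the ratchet turntable is being checked section by section. Work the turntable's lever through exactly three full strokes, from stop to stop, so that the bowl moves on by three notches; then leave the lever back against its home stop and let go. Turn the table by the lever only, without touching the bowl or the disc, and leave the other things on the bench where they are.

Things in the scene. Friction and masses are not known exactly. Their poses are not given: they have to be found in the camera images.
- indexer: Fixed base of the ratchet turntable: grey plate 230 x 250 x 12 mm, screwed down. Origin: on the turntable's vertical axis at bench level, z up. Bearings are taken about it, counter-clockwise from above, from the base's own x axis, which points away from the robot within about 17 degrees. The lever sticks out to the robot's right (-y side).
- ratchet_lever (a joint): Flat steel lever, 205 mm long from the turntable's axis, 28 mm wide, swinging level 31 to 41 mm above the bench. 0 rad = home stop, nearer the robot, bearing -1.85 rad; 0.56 rad = far stop, bearing -1.29 rad (a small steel post at each). Grows as the handle goes away from the robot. No spring: it stays where left. Starts 0 to 0.10 rad off home.
- pawl_pivot (a point): Pivot of the spring pawl on the lever, 133 mm from the axis, 54 mm above the bench. Away from the robot the pawl drives the disc (about 3 N at the handle, after up to 0.14 rad of free play); on the way back (about 1 N) it clicks over the next tooth and the disc stays. The lever must come back below about 0.12 rad to catch the next tooth.
- handle (a point): Grip point of the lever's handle: a black upright round post, 22 mm in diameter, standing 185 mm from the turntable's axis near the lever's free end, from 41 mm to 116 mm above the bench. This point lies on the post's axis 95 mm above the bench and moves with the lever. Nothing else stands within 60 mm of it above 65 mm height; can be gripped or pushed from above.
- turntable (a joint): Angle of the toothed disc with its platter and the bowl. 0 at the start, grows counter-clockwise from above; only the lever's forward stroke moves it, it cannot be ratcheted back. 15 saw teeth: one full stroke of the lever moves it 0.419 rad (24 degrees), so three strokes give 1.257 rad. Friction holds it where it is left.
- turntable_centre (a point): Centre of the platter's black rubber top, on the turntable's vertical axis, 71 mm above the bench. Platter 156 mm in diameter, toothed steel disc below it 208 mm in diameter, 46 to 58 mm above the bench.
- bowl: White ceramic bowl with brownish fills in its rim, 148 mm in diameter at the rim, 66 mm high, standing loose on the centre of the platter, its rim 137 mm above the bench. Origin: centre of its underside. Not to be touched.
- sample_box: Bystander: clear plastic open box 200 x 150 x 75 mm with shards and pink sheets, at the left. Origin: centre of underside.
- adhesive_jar: Bystander: jar 68 mm in diameter, 85 mm high, at the right. Origin: centre of underside.
- solvent_bottle: Bystander: white bottle 64 mm in diameter, 165 mm high, at the right and farther away. Origin: centre of underside.

How it is judged:
On the way, in this order (a step that is already met when the one before it is completed fails the run):
1. the first stroke has moved the turntable on and the lever is back near its home stop (value of joint turntable between 0.3 and 0.54 rad and value of joint ratchet_lever below 0.12 rad), for 0.05 s.
2. the second stroke has moved the turntable on and the lever is back near its home stop (value of joint turntable between 0.72 and 0.96 rad and value of joint ratchet_lever below 0.12 rad), for 0.05 s.
3. the third stroke has moved the turntable on and the lever is back near its home stop (value of joint turntable between 1.14 and 1.38 rad and value of joint ratchet_lever below 0.12 rad), for 0.05 s.
At the end, for the whole second after the job is handed in: The turntable stands three notches on, at 1.257 rad within 0.12 rad; the lever is back within 0.09 rad (about 17 mm at the handle) of its home stop; the bowl stands upright on the platter within 20 mm of its centre; everything is at rest (value of joint turntable between 1.14 and 1.38 rad and value of joint ratchet_lever below 0.09 rad and horizontal distance between bowl and turntable_centre below 0.02 m and angle between bowl's own z axis and vertical below 0.1 rad and z of bowl in the frame of turntable_centre below 0.008 m and velocity of joint turntable between -0.05 and 0.05 rad/s and velocity of joint ratchet_lever between -0.05 and 0.05 rad/s); the robot touches nothing.
It fails at once if the box, jar or bottle is pushed more than 30 mm from its place (distance of any of sample_box, adhesive_jar, solvent_bottle from where it was at the start of the episode above 0.03 m).
It fails at once if the robot touches the bowl (over 1 N) (contact force between any of the fingers, the arm and bowl above 1 N).
It fails at once if the robot touches the toothed disc or platter (over 1 N): it is to be moved by the lever only (contact force between any of the fingers, the arm and turntable above 1 N).
It fails at once if the lever is worked so roughly that the bowl slides more than 20 mm off the platter's centre (horizontal distance between bowl and turntable_centre above 0.02 m).
It fails at once if the turntable is moved on a fourth notch (past 1.5 rad) (value of joint turntable above 1.5 rad).
It also fails if it takes over 48 s, if anything falls off the work surface, if the arm or the gripper's body presses on something with over 40 N, if the wrist force passes 120 N, or if a joint passes its speed limit or range.

### The arm

A 6-joint arm with a two-finger parallel gripper is mounted at the origin on the work surface. World frame = base frame: x ahead of the robot, y to its left, z up, the work surface at z = 0. Lengths are in m, angles in rad, forces in N, time in s.
With the tool pointing down it reaches from about 0.3 to 1 m from the base axis. Payload 5.1 kg.
Tool frame: the origin (TCP) lies between the finger pads; the fingertips stand 19 mm ahead of it and the grasp point (between the pads) is the TCP (arm.tcp_to_tips is the distance from the TCP to the fingertips, in m); z points along the fingers, y is the line along which they close (so a half turn about z gives the same grasp; the last joint's range is limited). The gripper opens to 95 mm and grips with 3 to 60 N. Pads are 20 mm wide; open, the fingers measure 119 mm over their backs; the gripper's body (75 mm by 180 mm) begins 59 mm behind the grasp point.
Start: joints at [-1.367, 0.124, 1.65, -0, 1.367, -0.083], TCP at [0.184, -0.623, 0.234] pointing down, gripper open.
Joint ranges: [-2.61, 2.61], [-1.02, 2.33], [0.03, 2.71], [-1.35, 4.49], [0.32, 2.68], [-2.91, 2.91]. Speed limits (rad/s): [2.57, 2.57, 3.14, 3.14, 3.14, 3.14].

### API

Orientations are given as [roll, pitch, yaw] about the fixed x, y, z axes, in that order (R = Rz(yaw) Ry(pitch) Rx(roll)).
In Python, from station import arm gives the robot as it stands.
- The arm moves only by the tool step_arm, never from a script. Its argument "rows" is a list of rows, each an object of numbers: "fingers": the closure, from 0 (fully open) to 1 (shut); "x", "y", "z": the shift along the tool's x, y, z in cm; "ax", "ay", "az": the turn, a rotation vector about the tool's x, y, z in degrees. A call has 1 to 5 rows; each row shifts and turns the commanded pose from where the row before left it, along the tool's axes as they then stand; what a row does not reach is not made up. A row lasts 1/12 s, in which the tool goes at most 41.7 mm and 7.16 degrees, less where a joint would pass 70% of its speed; a pose out of reach is approached as far as the arm can. A call is refused whole if a number of a shift passes 4.17 or a number of a turn 7.16, either way. A call with a gripper value outside its range is refused whole. The fingers move at their own pace and stop on an object; "squeeze" is the grip in N (left out, the last holds). Time passes only in rows, so rows that do not move let the fingers close. It gives the time, the measured TCP pose, the force, the opening and the grip force at its end, in the units of the state.
- arm.observe(): the state, without advancing time (a new reading comes with each control period).
- arm.grab_frame(name): name is "scene" or "side" or "wrist"; returns (picture, depth): 420x560x3 uint8, blue, green, red; 420x560 float32, m along the optical axis (not along the pixel's ray), 0 where there is no reading.
- arm.camera_params(name): a dict with "fx", "fy", "cx", "cy" (pixels), "camera_from_world" (4x4, takes a point from world to camera coordinates); the wrist camera has in their place "hand_eye" (4x4, takes a point from camera to tool coordinates, whose origin is the TCP and whose axes are the flange's). Camera axes: x right, y up, looking along -z (the intrinsics and any distortion apply to the point x, -y, -z); pixel columns grow to the right and rows downward; lengths in m; the calibration is good to about 2 mm. A picture is of the moment at which its call begins: read the wrist's pose just before it. camera_params takes no time and is no camera call.
- arm.finish_job(): hands the job in; it is judged then, once.
The state is a dict: "t": time; "joints": joint angles; "qvel": joint speeds; "tau": joint torques, N m; "ee_pos": TCP position; "tool_rot": TCP orientation; "ft_force": force on the tool from outside, world axes, zero at the start; "torque": the same for the moment, N m; "finger_gap": finger opening in m; "finger_force": force on a finger pad.
Only numpy, scipy, OpenCV 4.12 (cv2) and the standard library are available. Lean on these libraries where they do the work, as an engineer would, in place of code of your own. Each camera call takes 0.05 s, during which the arm holds its last target. There are 200 camera calls.

## Working session

There is one attempt and no reset: what is moved stays moved. The work goes in short steps, Python scripts to look and compute and a tool call to move; the robot and the scene stay as the last step left them, time stands still between calls to the robot, and variables do not carry over. Pictures are saved under pics/ and viewed, at most 10 in all, crops included, and the job is handed in when it is done.

Besides the shell and the picture viewer there is one more tool, called after "Request:" as name(argument=value, ...) on one line, values as JSON. step_arm: Moves the arm, as the interface text tells. Its arguments: {"type":"object","properties":{"rows":{"type":"array"},"squeeze":{"type":"number"}},"required":["rows"]}

```bash
mkdir -p pics; python3 - <<'E'
from station import arm
import cv2,numpy as np
s=arm.observe();print(s)
for n in("scene","side"):
    p,d=arm.grab_frame(n);cv2.imwrite(f"pics/{n}0.png",p);np.save(f"{n}0.npy",d)
    print(n,arm.camera_params(n))
E
```

```text
{'t': 0.0, 'joints': array([-1.36659995e+00,  1.24522766e-01,  1.65167171e+00,  8.05436107e-06,
        1.36746891e+00, -8.25745267e-02]), 'qvel': array([ 3.17562895e-05, -6.83925809e-04,  1.08046826e-03, -6.18528478e-04,
       -6.04133137e-04,  5.56214752e-04]), 'tau': array([-6.78076976e-04, -4.17612255e+01, -3.59930813e+01,  7.74932373e-02,
        4.93787625e-02, -1.81725745e-04]), 'ee_pos': array([ 0.18372545, -0.62287248,  0.23237692]), 'tool_rot': array([-3.13952963e+00, -1.78653570e-04,  2.86769081e-01]), 'ft_force': array([ 0.15092953,  0.49504159, -0.44562658]), 'torque': array([ 0.03312467,  0.01023639, -0.08770194]), 'finger_force': 0.0, 'finger_gap': 0.09502960508460599}
scene {'fx': 543.4274662172655, 'fy': 543.4274662172655, 'cx': 288.6391794272453, 'cy': 215.0597943053648, 'camera_from_world': array([[-0.87840391,  0.47760886,  0.01721455,  0.48412616],
       [-0.30045472, -0.5798819 ,  0.75727402,  0.10960515],
       [ 0.37166319,  0.66002026,  0.65287037, -1.71106231],
       [ 0.        ,  0.        ,  0.        ,  1.        ]])}
side {'fx': 401.8518928068923, 'fy': 401.8518928068923, 'cx': 276.0621457800618, 'cy': 210.95018171675585, 'camera_from_world': array([[-0.99876298, -0.04786917,  0.01345539,  0.57610956],
       [ 0.03589796, -0.50690316,  0.8612552 , -0.06710726],
       [-0.03440699,  0.86067283,  0.50799452, -1.07510246],
       [ 0.        ,  0.        ,  0.        ,  1.        ]])}
```

View pics/scene0.png

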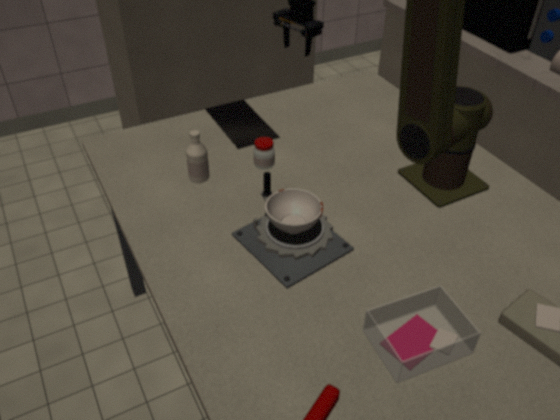

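View pics/side0.png

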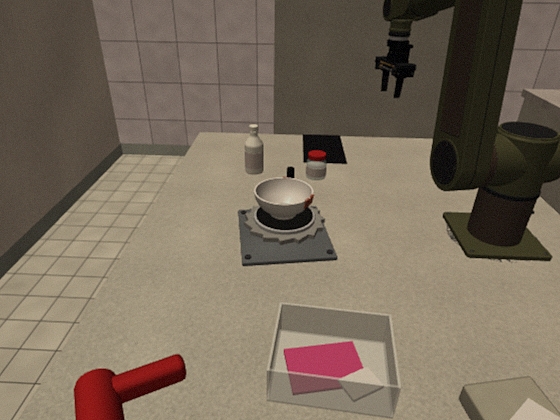

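The scene view shows the handle post at about (267,173–195), the bowl at (294,210) and the base plate below it. The side view shows the handle top at about (290,170). I'll enlarge both for accurate pixel positions.

```bash
python3 - <<'E'
import cv2,numpy as np
a=cv2.imread("pics/scene0.png")[125:295,225:360];b=cv2.imread("pics/side0.png")[140:270,225:345]
a=cv2.resize(a,None,fx=3,fy=3,interpolation=2);b=cv2.resize(b,None,fx=3,fy=3,interpolation=2)
o=np.zeros((510,770,3),np.uint8);o[:510,:405]=a;o[:390,410:770]=b
cv2.imwrite("pics/c.png",cv2.convertScaleAbs(o,alpha=1.7,beta=15))
E
```

```text
(no output)
```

View pics/c.png

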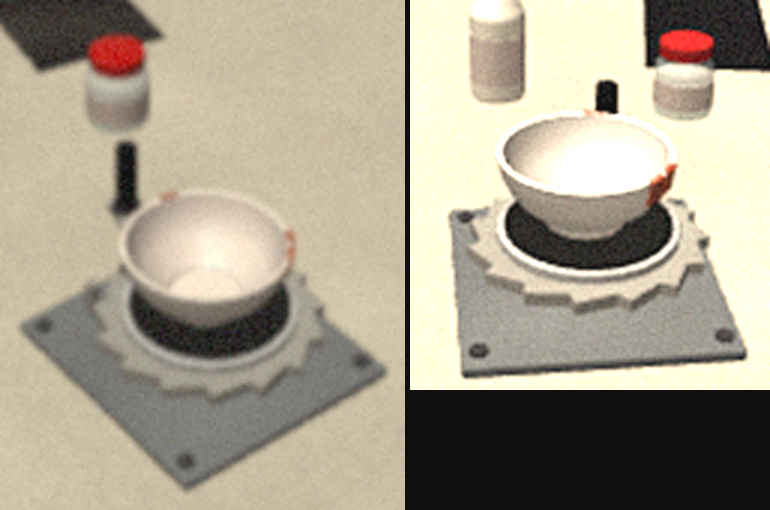

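```bash
cat > h.py <<'E'
import numpy as np
from station import arm
def ray(n,u,v):
    c=arm.camera_params(n);T=np.linalg.inv(c["camera_from_world"])
    d=T[:3,:3]@np.array([(u-c["cx"])/c["fx"],-(v-c["cy"])/c["fy"],-1]);return T[:3,3],d
def atz(n,u,v,z):
    o,d=ray(n,u,v);return o+d*(z-o[2])/d[2]
E
python3 - <<'E'
from h import *
np.set_printoptions(precision=4,suppress=True)
S=lambda u,v,z:atz("scene",225+u/3,125+v/3,z)
D=lambda u,v,z:atz("side",225+(u-410)/3,140+v/3,z)
print("handle",S(126,146,.116),D(607,84,.116))
print("rim",[S(120,245,.137),S(295,243,.137)],[D(497,155,.137),D(677,155,.137)])
print("platter",[S(124,305,.07),S(296,305,.07)],[D(498,228,.07),D(680,228,.07)],"front",S(212,364,.07),D(588,276,.07))
for c in[S(22,326,.012),S(188,486,.012),S(385,372,.012),D(450,212,.012),D(465,374,.012),D(745,353,.012)]:print(c)
d=np.load("scene0.npy");print("depth handle",d[173:180,265:270])
print("jar",S(117,55,.085),D(687,45,.085))
E
```

```text
handle [ 0.5451 -0.1425  0.116 ] [ 0.5431 -0.1405  0.116 ]
rim [array([0.626 , 0.0067, 0.137 ]), array([0.4924, 0.0728, 0.137 ])] [array([0.6302, 0.052 , 0.137 ]), array([0.4834, 0.0412, 0.137 ])]
platter [array([0.6244, 0.0095, 0.07  ]), array([0.4905, 0.079 , 0.07  ])] [array([0.6299, 0.0563, 0.07  ]), array([0.4769, 0.0455, 0.07  ])] front [0.5921 0.1099 0.07  ] [0.5522 0.124  0.07  ]
[ 0.6914 -0.0656  0.012 ]
[0.6495 0.1754 0.012 ]
[0.4298 0.1384 0.012 ]
[ 0.6881 -0.0649  0.012 ]
[0.6447 0.1804 0.012 ]
[0.4248 0.1391 0.012 ]
depth handle [[1.5295 1.5329 1.5315 1.53   1.5335]
 [1.5243 1.5293 1.526  1.5252 1.5221]
 [1.5212 1.5247 1.5229 1.5289 1.5256]
 [1.5168 1.5261 1.5206 1.5195 1.5246]
 [1.5231 1.523  1.5218 1.5239 1.5258]
 [1.5264 1.5256 1.5169 1.528  1.5322]
 [1.5364 1.5227 1.5302 1.5299 1.5327]]
jar [ 0.4629 -0.3266  0.085 ] [ 0.4573 -0.3187  0.085 ]
```

Both cameras agree:

- **Turntable axis:** about (0.558, 0.042), with base yaw about 0.175 rad.
- **Handle:** (0.544, −0.1415), giving a radius of 0.184 m against the nominal 0.185, with the lever about 0.03 rad off home.

I'll turn the tool to yaw 100°, so tool y points along base x (the forward push) and tool x points toward the axis. Then I'll go above the handle.

Request:
step_arm(rows=[{"az":-7,"fingers":0},{"az":-7},{"az":-7},{"az":-7}])

```text
validation failed for argument at $.ro...
```

Request:
step_arm(rows=[{"az":-7},{"az":-7},{"az":-7},{"az":-7}])

```text
validation failed for argument at $.ro...
```

Request:
step_arm(rows=[{"az":-7},{"az":-7},{"az":-7},{"az":-7},{}])

```text
validation failed for argument at $.ro...
```

Request:
step_arm(rows=[{"x":1.5,"y":1.5},{"x":2.7,"y":2.8},{"x":2.7,"y":2.8},{"x":2.7,"y":2.8},{"x":2.7,"y":2.8}])

```text
validation failed for argument at $.ro...
```

Request:
step_arm(rows=[{"x":2.7,"y":2.8},{"x":2.7,"y":2.8},{"x":2.7,"y":2.8},{"x":2.7,"y":2.8},{"x":2.7,"y":2.8}])

```text
validation failed for argument at $.ro...
```

Request:
step_arm(rows=[{"x":2.7,"y":2.8},{"x":2.7,"y":2.8},{"x":2.7,"y":2.8},{"x":1.5,"y":1.5},{}])

```text
validation failed for argument at $.ro...
```

```bash
cat >> h.py <<'E'
def rem(p):
    from scipy.spatial.transform import Rotation as R
    s=arm.observe();Q=R.from_euler("xyz",s["tool_rot"]).as_matrix()
    return s,Q.T@(np.array(p)-s["ee_pos"])*100
E
python3 - <<'E'
from h import *;import cv2
s,r=rem([.544,-.1415,.097]);print(s["t"],s["ee_pos"],s["tool_rot"],s["joints"],s["ft_force"],"rem cm",r)
p,d=arm.grab_frame("wrist");cv2.imwrite("pics/w1.png",p);np.save("w1.npy",d);print(arm.camera_params("wrist"))
E
```

```text
0.1 [ 0.18372514 -0.62293981  0.23252657] [-3.13972957e+00 -1.25752724e-04  2.86797350e-01] [-1.36660621e+00  1.24453398e-01  1.65149451e+00 -2.90026853e-05
  1.36751185e+00 -8.26014698e-02] [-0.41031652  0.1619258  -0.35331321] rem cm [ 48.17328892 -35.96068394  13.62573657]
{'fx': 307.4041177226929, 'fy': 307.4041177226929, 'cx': 280.746380322454, 'cy': 210.21734594962314, 'hand_eye': array([[ 4.13345208e-04,  9.64572514e-01,  2.63817539e-01,
         7.33123889e-02],
       [ 9.99999913e-01, -4.13214944e-04, -5.59833674e-05,
         1.43119559e-04],
       [ 5.50133323e-05,  2.63817539e-01, -9.64572601e-01,
        -1.51089254e-01],
       [ 0.00000000e+00,  0.00000000e+00,  0.00000000e+00,
         1.00000000e+00]])}
```

View pics/w1.png

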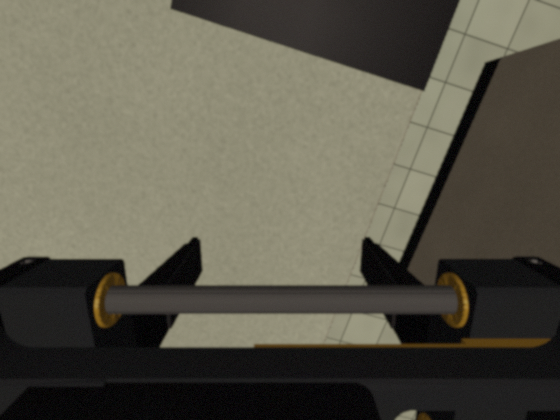

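The moves were refused, so the arm is still at its start and the wrist view shows only bare bench. I'll try rows with every field filled in.

Request:
step_arm(rows=[{"fingers":0,"x":0,"y":0,"z":0,"ax":0,"ay":0,"az":-7},{"fingers":0,"x":0,"y":0,"z":0,"ax":0,"ay":0,"az":-7},{"fingers":0,"x":0,"y":0,"z":0,"ax":0,"ay":0,"az":-7},{"fingers":0,"x":0,"y":0,"z":0,"ax":0,"ay":0,"az":-7}])

```text
t: 0.48
ee_pos: [0.1838, -0.6232, 0.2331]
tool_rot: [-3.141, -0.0, 0.782]
ft_force: [0.4, 0.7, 0.1]
finger_gap: 0.0954
finger_force: 0.0
```

Accepted: all seven fields are required. I'll continue.

Request:
step_arm(rows=[{"fingers":0,"x":0,"y":0,"z":0,"ax":0,"ay":0,"az":-7},{"fingers":0,"x":0,"y":0,"z":0,"ax":0,"ay":0,"az":-7},{"fingers":0,"x":0,"y":0,"z":0,"ax":0,"ay":0,"az":-7},{"fingers":0,"x":0,"y":0,"z":0,"ax":0,"ay":0,"az":-7},{"fingers":0,"x":0,"y":0,"z":0,"ax":0,"ay":0,"az":-7}])

```text
t: 0.9
ee_pos: [0.1838, -0.6232, 0.2331]
tool_rot: [-3.141, -0.001, 1.392]
ft_force: [-0.8, 0.5, 0.1]
finger_gap: 0.0949
finger_force: 0.0
```

Request:
step_arm(rows=[{"fingers":0,"x":0,"y":0,"z":0,"ax":0,"ay":0,"az":-7},{"fingers":0,"x":0,"y":0,"z":0,"ax":0,"ay":0,"az":-7},{"fingers":0,"x":0,"y":0,"z":0,"ax":0,"ay":0,"az":-7},{"fingers":0,"x":0,"y":0,"z":0,"ax":0,"ay":0,"az":0}])

```text
t: 1.23
ee_pos: [0.1838, -0.6232, 0.2331]
tool_rot: [-3.142, -0.001, 1.755]
ft_force: [-0.1, 0.3, 0.5]
finger_gap: 0.0948
finger_force: 0.0
```

Request:
step_arm(rows=[{"fingers":0,"x":1.5,"y":1.5,"z":0,"ax":0,"ay":0,"az":0},{"fingers":0,"x":2.7,"y":2.8,"z":0,"ax":0,"ay":0,"az":0},{"fingers":0,"x":2.7,"y":2.8,"z":0,"ax":0,"ay":0,"az":0},{"fingers":0,"x":2.7,"y":2.8,"z":0,"ax":0,"ay":0,"az":0},{"fingers":0,"x":2.7,"y":2.8,"z":0,"ax":0,"ay":0,"az":0}])

```text
t: 1.65
ee_pos: [0.287, -0.4779, 0.2333]
tool_rot: [3.142, -0.0, 1.748]
ft_force: [0.6, -0.4, 0.6]
finger_gap: 0.0951
finger_force: 0.0
```

Request:
step_arm(rows=[{"fingers":0,"x":2.7,"y":2.8,"z":0,"ax":0,"ay":0,"az":0},{"fingers":0,"x":2.7,"y":2.8,"z":0,"ax":0,"ay":0,"az":0},{"fingers":0,"x":2.7,"y":2.8,"z":0,"ax":0,"ay":0,"az":0},{"fingers":0,"x":2.7,"y":2.8,"z":0,"ax":0,"ay":0,"az":0},{"fingers":0,"x":2.7,"y":2.8,"z":0,"ax":0,"ay":0,"az":0}])

```text
t: 2.07
ee_pos: [0.4003, -0.3196, 0.2336]
tool_rot: [3.141, 0.0, 1.749]
ft_force: [0.1, 0.1, 1.2]
finger_gap: 0.095
finger_force: 0.0
```

```bash
python3 - <<'E'
from h import *
s,r=rem([.544,-.1415,.097]);print(s["t"],s["ee_pos"],s["tool_rot"],s["joints"],s["ft_force"],"rem cm",r)
E
```

```text
2.0667 [ 0.40034858 -0.3196087   0.23363524] [3.14135612e+00 1.76640254e-04 1.74896673e+00] [-7.78591052e-01 -1.86125432e-01  1.95291725e+00  9.33422144e-05
  1.37452018e+00 -9.56779667e-01] [0.11590673 0.08842558 1.22750584] rem cm [14.98540723 17.2911113  13.66496768]
```

Request:
step_arm(rows=[{"fingers":0,"x":2.7,"y":3.1,"z":0,"ax":0,"ay":0,"az":0},{"fingers":0,"x":2.7,"y":3.1,"z":0,"ax":0,"ay":0,"az":0},{"fingers":0,"x":2.7,"y":3.1,"z":0,"ax":0,"ay":0,"az":0},{"fingers":0,"x":2.7,"y":3.1,"z":0,"ax":0,"ay":0,"az":0},{"fingers":0,"x":2.7,"y":3.1,"z":0,"ax":0,"ay":0,"az":0}])

```text
t: 2.48
ee_pos: [0.5285, -0.1586, 0.2337]
tool_rot: [3.141, 0.0, 1.749]
ft_force: [0.4, -0.6, 0.0]
finger_gap: 0.0953
finger_force: 0.0
```

Request:
step_arm(rows=[{"fingers":0,"x":1.5,"y":1.8,"z":0,"ax":0,"ay":0,"az":0},{"fingers":0,"x":0,"y":0,"z":0,"ax":0,"ay":0,"az":0}])

```text
t: 2.65
ee_pos: [0.5446, -0.139, 0.2334]
tool_rot: [3.141, -0.001, 1.755]
ft_force: [-1.0, 0.3, 0.0]
finger_gap: 0.0954
finger_force: 0.0
```

```bash
python3 - <<'E'
from h import *;import cv2
s,r=rem([.544,-.1415,.097]);print(s["t"],s["ee_pos"],s["tool_rot"],s["joints"],s["ft_force"],"rem cm",r)
p,d=arm.grab_frame("wrist");cv2.imwrite("pics/w2.png",cv2.convertScaleAbs(p,alpha=1.6,beta=10));np.save("w2.npy",d)
E
```

```text
2.65 [ 0.54463609 -0.13895877  0.23344352] [ 3.14090186e+00 -1.20377321e-03  1.75471594e+00] [-3.45993152e-01 -7.01311424e-02  1.84856430e+00  1.41830492e-03
  1.36317210e+00 -5.30204721e-01] [-1.00290028  0.28482264  0.01760857] rem cm [-0.2546288  -0.11843652 13.64397658]
```

View pics/w2.png

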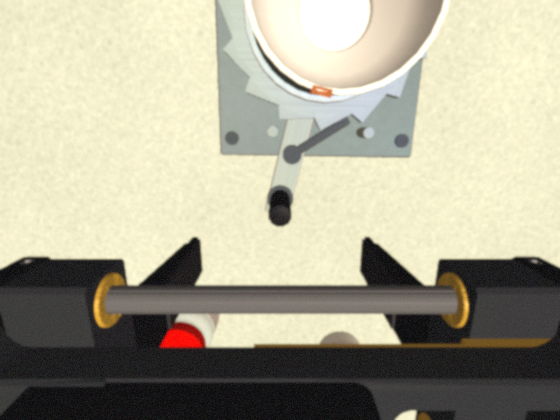

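The wrist view shows the handle top at (280,214), which is −0.4 cm in tool x and 0 in tool y, matching the estimate. The stop posts are at (272,131) and (368,132), and the lever is near home. I'll descend.

Request:
step_arm(rows=[{"fingers":0,"x":-0.3,"y":-0.1,"z":2.5,"ax":0,"ay":0,"az":0},{"fingers":0,"x":0,"y":0,"z":3,"ax":0,"ay":0,"az":0},{"fingers":0,"x":0,"y":0,"z":3,"ax":0,"ay":0,"az":0},{"fingers":0,"x":0,"y":0,"z":3,"ax":0,"ay":0,"az":0},{"fingers":0,"x":0,"y":0,"z":2.1,"ax":0,"ay":0,"az":0}])

```text
t: 3.12
ee_pos: [0.5399, -0.1464, 0.0946]
tool_rot: [-3.138, -0.001, 1.749]
ft_force: [0.5, 0.7, -0.6]
finger_gap: 0.095
finger_force: 0.0
```

Request:
step_arm(squeeze=8, rows=[{"fingers":0.5,"x":0,"y":0,"z":0,"ax":0,"ay":0,"az":0},{"fingers":0.6,"x":0,"y":0,"z":0,"ax":0,"ay":0,"az":0},{"fingers":0.7,"x":0,"y":0,"z":0,"ax":0,"ay":0,"az":0},{"fingers":1,"x":0,"y":0,"z":0,"ax":0,"ay":0,"az":0},{"fingers":1,"x":0,"y":0,"z":0,"ax":0,"ay":0,"az":0}])

```text
t: 3.53
ee_pos: [0.5435, -0.1464, 0.1001]
tool_rot: [3.138, 0.002, 1.752]
ft_force: [0.2, -0.8, 0.3]
finger_gap: 0.0669
finger_force: 0.0
```

Request:
step_arm(rows=[{"fingers":1,"x":0,"y":0,"z":0,"ax":0,"ay":0,"az":0},{"fingers":1,"x":0,"y":0,"z":0,"ax":0,"ay":0,"az":0},{"fingers":1,"x":0,"y":0,"z":0,"ax":0,"ay":0,"az":0}])

```text
t: 3.78
ee_pos: [0.5426, -0.1457, 0.0983]
tool_rot: [3.141, 0.0, 1.753]
ft_force: [0.7, 0.2, 0.5]
finger_gap: 0.047
finger_force: 0.0
```

Request:
step_arm(rows=[{"fingers":1,"x":0.3,"y":0,"z":0,"ax":0,"ay":0,"az":0},{"fingers":1,"x":0,"y":0,"z":0,"ax":0,"ay":0,"az":0},{"fingers":1,"x":0,"y":0,"z":0,"ax":0,"ay":0,"az":0},{"fingers":1,"x":0,"y":0,"z":0,"ax":0,"ay":0,"az":0},{"fingers":1,"x":0,"y":0,"z":0,"ax":0,"ay":0,"az":0}])

```text
t: 4.2
ee_pos: [0.5418, -0.1423, 0.0976]
tool_rot: [3.141, -0.001, 1.753]
ft_force: [1.4, 1.7, -0.7]
finger_gap: 0.0221
finger_force: 8.0
```

Request:
step_arm(rows=[{"fingers":1,"x":0,"y":0,"z":0,"ax":0,"ay":0,"az":0},{"fingers":1,"x":0,"y":0,"z":0,"ax":0,"ay":0,"az":0}])

```text
t: 4.37
ee_pos: [0.5418, -0.1424, 0.0977]
tool_rot: [3.141, -0.001, 1.753]
ft_force: [0.4, 2.0, 0.1]
finger_gap: 0.0217
finger_force: 8.0
```

Gripped (gap 22 mm, 8 N). First forward stroke, along the arc.

Request:
step_arm(rows=[{"fingers":1,"x":-0.19,"y":0.8,"z":0,"ax":0,"ay":0,"az":0},{"fingers":1,"x":-0.19,"y":1,"z":0,"ax":0,"ay":0,"az":0},{"fingers":1,"x":-0.14,"y":1,"z":0,"ax":0,"ay":0,"az":0},{"fingers":1,"x":-0.08,"y":1,"z":0,"ax":0,"ay":0,"az":0},{"fingers":1,"x":-0.03,"y":1,"z":0,"ax":0,"ay":0,"az":0}])

```text
t: 4.78
ee_pos: [0.591, -0.1416, 0.0976]
tool_rot: [-3.14, 0.002, 1.753]
ft_force: [-3.3, -3.9, 2.5]
finger_gap: 0.0218
finger_force: 8.0
```

Request:
step_arm(rows=[{"fingers":1,"x":0.03,"y":1,"z":0,"ax":0,"ay":0,"az":0},{"fingers":1,"x":0.08,"y":1,"z":0,"ax":0,"ay":0,"az":0},{"fingers":1,"x":0.14,"y":1,"z":0,"ax":0,"ay":0,"az":0},{"fingers":1,"x":0.19,"y":1,"z":0,"ax":0,"ay":0,"az":0},{"fingers":1,"x":0.12,"y":0.5,"z":0,"ax":0,"ay":0,"az":0}])

```text
t: 5.2
ee_pos: [0.6348, -0.1263, 0.0977]
tool_rot: [3.141, 0.001, 1.753]
ft_force: [-2.1, -3.6, 1.7]
finger_gap: 0.0218
finger_force: 8.0
```

Request:
step_arm(rows=[{"fingers":1,"x":0.07,"y":0.3,"z":0,"ax":0,"ay":0,"az":0},{"fingers":1,"x":0,"y":0,"z":0,"ax":0,"ay":0,"az":0},{"fingers":1,"x":0,"y":0,"z":0,"ax":0,"ay":0,"az":0}])

```text
t: 5.45
ee_pos: [0.6362, -0.1256, 0.0976]
tool_rot: [-3.141, 0.001, 1.753]
ft_force: [-2.3, -4.2, 2.2]
finger_gap: 0.0215
finger_force: 8.0
```

Request:
step_arm(rows=[{"fingers":1,"x":0.06,"y":0.2,"z":0,"ax":0,"ay":0,"az":0},{"fingers":1,"x":0,"y":0,"z":0,"ax":0,"ay":0,"az":0}])

```text
t: 5.62
ee_pos: [0.6363, -0.1256, 0.0976]
tool_rot: [-3.136, 0.001, 1.753]
ft_force: [-8.7, -8.1, 5.0]
finger_gap: 0.0217
finger_force: 8.0
```

Request:
step_arm(rows=[{"fingers":1,"x":0.06,"y":0.2,"z":0,"ax":0,"ay":0,"az":0},{"fingers":1,"x":0,"y":0,"z":0,"ax":0,"ay":0,"az":0}])

```text
t: 5.78
ee_pos: [0.6368, -0.1254, 0.0975]
tool_rot: [-3.132, 0.002, 1.753]
ft_force: [-14.4, -10.1, 8.2]
finger_gap: 0.0225
finger_force: 8.0
```

Request:
step_arm(rows=[{"fingers":1,"x":0.03,"y":0.2,"z":0,"ax":0,"ay":0,"az":0},{"fingers":1,"x":0,"y":0,"z":0,"ax":0,"ay":0,"az":0}])

```text
t: 5.95
ee_pos: [0.6386, -0.1251, 0.0975]
tool_rot: [-3.132, 0.002, 1.753]
ft_force: [-13.8, -9.9, 7.9]
finger_gap: 0.0265
finger_force: 8.0
```

The far stop is reached: force rises and the pads yield gently, with a stroke end at TCP (0.636, −0.1255). Now the way back.

Request:
step_arm(rows=[{"fingers":1,"x":-0.12,"y":-1.2,"z":0,"ax":0,"ay":0,"az":0},{"fingers":1,"x":-0.22,"y":-1,"z":0,"ax":0,"ay":0,"az":0},{"fingers":1,"x":-0.16,"y":-1,"z":0,"ax":0,"ay":0,"az":0},{"fingers":1,"x":-0.11,"y":-1,"z":0,"ax":0,"ay":0,"az":0},{"fingers":1,"x":-0.05,"y":-1,"z":0,"ax":0,"ay":0,"az":0}])

```text
t: 6.37
ee_pos: [0.5915, -0.1387, 0.0978]
tool_rot: [3.14, -0.0, 1.753]
ft_force: [2.2, -1.6, -0.0]
finger_gap: 0.0218
finger_force: 8.0
```

Request:
step_arm(rows=[{"fingers":1,"x":0,"y":-1,"z":0,"ax":0,"ay":0,"az":0},{"fingers":1,"x":0.05,"y":-1,"z":0,"ax":0,"ay":0,"az":0},{"fingers":1,"x":0.11,"y":-1,"z":0,"ax":0,"ay":0,"az":0},{"fingers":1,"x":0.16,"y":-1,"z":0,"ax":0,"ay":0,"az":0},{"fingers":1,"x":0.22,"y":-1,"z":0,"ax":0,"ay":0,"az":0}])

```text
t: 6.78
ee_pos: [0.5406, -0.1422, 0.0977]
tool_rot: [3.141, -0.0, 1.753]
ft_force: [1.2, -1.0, 1.1]
finger_gap: 0.0219
finger_force: 8.0
```

Request:
step_arm(rows=[{"fingers":1,"x":0.1,"y":-0.4,"z":0,"ax":0,"ay":0,"az":0},{"fingers":1,"x":0,"y":0,"z":0,"ax":0,"ay":0,"az":0},{"fingers":1,"x":0,"y":0,"z":0,"ax":0,"ay":0,"az":0}])

```text
t: 7.03
ee_pos: [0.5368, -0.1418, 0.0976]
tool_rot: [-3.14, -0.001, 1.753]
ft_force: [-0.9, 0.7, 2.4]
finger_gap: 0.0219
finger_force: 8.0
```

Request:
step_arm(rows=[{"fingers":1,"x":0.05,"y":-0.2,"z":0,"ax":0,"ay":0,"az":0},{"fingers":1,"x":0,"y":0,"z":0,"ax":0,"ay":0,"az":0}])

```text
t: 7.2
ee_pos: [0.5355, -0.1417, 0.0976]
tool_rot: [-3.141, -0.001, 1.753]
ft_force: [0.1, 0.7, 0.8]
finger_gap: 0.0217
finger_force: 8.0
```

Request:
step_arm(rows=[{"fingers":1,"x":0.05,"y":-0.2,"z":0,"ax":0,"ay":0,"az":0},{"fingers":1,"x":0,"y":0,"z":0,"ax":0,"ay":0,"az":0}])

```text
t: 7.37
ee_pos: [0.5351, -0.1418, 0.0976]
tool_rot: [3.137, 0.001, 1.753]
ft_force: [8.2, 0.5, -4.5]
finger_gap: 0.0219
finger_force: 8.0
```

```bash
python3 - <<'E'
from h import *;import cv2
s=arm.observe();print(s["t"],s["ee_pos"],s["ft_force"],s["finger_gap"])
o=[]
for n in("scene","side"):
    p,d=arm.grab_frame(n);p=p[125:295,225:360] if n=="scene" else p[140:270,225:345]
    o.append(cv2.resize(p,None,fx=3,fy=3,interpolation=2))
c=np.zeros((510,770,3),np.uint8);c[:,:405]=o[0];c[:390,410:]=o[1]
cv2.imwrite("pics/c2.png",cv2.convertScaleAbs(c,alpha=1.7,beta=15))
E
```

```text
7.3667 [ 0.53511216 -0.14176659  0.09761268] [ 8.21059311  0.51943046 -4.47437222] 0.021852310602852566
```

View pics/c2.png

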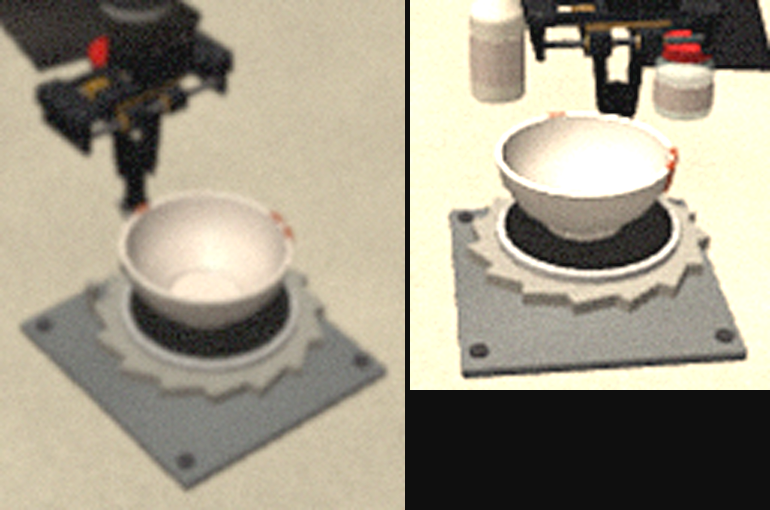

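The first stroke is good. The bowl's fills have moved one notch counter-clockwise (right fill from (290,240) to (280,225)), the bowl is centred, and the lever is against its home stop. Second stroke.

Request:
step_arm(rows=[{"fingers":1,"x":-0.2,"y":0.8,"z":0,"ax":0,"ay":0,"az":0},{"fingers":1,"x":-0.22,"y":1,"z":0,"ax":0,"ay":0,"az":0},{"fingers":1,"x":-0.16,"y":1,"z":0,"ax":0,"ay":0,"az":0},{"fingers":1,"x":-0.11,"y":1,"z":0,"ax":0,"ay":0,"az":0},{"fingers":1,"x":-0.05,"y":1,"z":0,"ax":0,"ay":0,"az":0}])

```text
t: 7.88
ee_pos: [0.5826, -0.1417, 0.0976]
tool_rot: [-3.139, 0.002, 1.753]
ft_force: [-3.6, -5.4, 2.3]
finger_gap: 0.022
finger_force: 8.0
```

Request:
step_arm(rows=[{"fingers":1,"x":0,"y":1,"z":0,"ax":0,"ay":0,"az":0},{"fingers":1,"x":0.05,"y":1,"z":0,"ax":0,"ay":0,"az":0},{"fingers":1,"x":0.11,"y":1,"z":0,"ax":0,"ay":0,"az":0},{"fingers":1,"x":0.16,"y":1,"z":0,"ax":0,"ay":0,"az":0},{"fingers":1,"x":0.2,"y":0.9,"z":0,"ax":0,"ay":0,"az":0}])

```text
t: 8.3
ee_pos: [0.6302, -0.1267, 0.0976]
tool_rot: [-3.141, 0.0, 1.753]
ft_force: [-3.1, -3.3, 3.0]
finger_gap: 0.0219
finger_force: 8.0
```

Request:
step_arm(rows=[{"fingers":1,"x":0.13,"y":0.5,"z":0,"ax":0,"ay":0,"az":0},{"fingers":1,"x":0.08,"y":0.3,"z":0,"ax":0,"ay":0,"az":0},{"fingers":1,"x":0.05,"y":0.3,"z":0,"ax":0,"ay":0,"az":0},{"fingers":1,"x":0,"y":0,"z":0,"ax":0,"ay":0,"az":0},{"fingers":1,"x":0,"y":0,"z":0,"ax":0,"ay":0,"az":0}])

```text
t: 8.72
ee_pos: [0.6363, -0.1236, 0.0974]
tool_rot: [-3.132, 0.001, 1.753]
ft_force: [-14.4, -9.2, 7.9]
finger_gap: 0.0225
finger_force: 8.0
```

At the far stop. Returning.

Request:
step_arm(rows=[{"fingers":1,"x":-0.2,"y":-1,"z":0,"ax":0,"ay":0,"az":0},{"fingers":1,"x":-0.24,"y":-1,"z":0,"ax":0,"ay":0,"az":0},{"fingers":1,"x":-0.2,"y":-1,"z":0,"ax":0,"ay":0,"az":0},{"fingers":1,"x":-0.15,"y":-1,"z":0,"ax":0,"ay":0,"az":0},{"fingers":1,"x":-0.05,"y":-1,"z":0,"ax":0,"ay":0,"az":0}])

```text
t: 9.13
ee_pos: [0.5912, -0.1393, 0.0976]
tool_rot: [3.141, -0.001, 1.752]
ft_force: [2.7, -2.2, -1.1]
finger_gap: 0.0218
finger_force: 8.0
```

Request:
step_arm(rows=[{"fingers":1,"x":0,"y":-1,"z":0,"ax":0,"ay":0,"az":0},{"fingers":1,"x":0.05,"y":-1,"z":0,"ax":0,"ay":0,"az":0},{"fingers":1,"x":0.11,"y":-1,"z":0,"ax":0,"ay":0,"az":0},{"fingers":1,"x":0.16,"y":-1,"z":0,"ax":0,"ay":0,"az":0},{"fingers":1,"x":0.22,"y":-1,"z":0,"ax":0,"ay":0,"az":0}])

```text
t: 9.55
ee_pos: [0.5405, -0.1427, 0.0975]
tool_rot: [-3.141, -0.0, 1.753]
ft_force: [1.1, -0.9, -1.8]
finger_gap: 0.0219
finger_force: 8.0
```

Request:
step_arm(rows=[{"fingers":1,"x":0.1,"y":-0.4,"z":0,"ax":0,"ay":0,"az":0},{"fingers":1,"x":0.1,"y":-0.4,"z":0,"ax":0,"ay":0,"az":0},{"fingers":1,"x":0,"y":0,"z":0,"ax":0,"ay":0,"az":0},{"fingers":1,"x":0,"y":0,"z":0,"ax":0,"ay":0,"az":0}])

```text
t: 9.88
ee_pos: [0.5352, -0.1423, 0.0976]
tool_rot: [3.136, 0.001, 1.753]
ft_force: [9.5, 0.2, -8.3]
finger_gap: 0.0222
finger_force: 8.0
```

Home again (9.5 N on the stop). Third stroke.

Request:
step_arm(rows=[{"fingers":1,"x":-0.2,"y":0.8,"z":0,"ax":0,"ay":0,"az":0},{"fingers":1,"x":-0.22,"y":1,"z":0,"ax":0,"ay":0,"az":0},{"fingers":1,"x":-0.16,"y":1,"z":0,"ax":0,"ay":0,"az":0},{"fingers":1,"x":-0.11,"y":1,"z":0,"ax":0,"ay":0,"az":0},{"fingers":1,"x":-0.05,"y":1,"z":0,"ax":0,"ay":0,"az":0}])

```text
t: 10.3
ee_pos: [0.5826, -0.1422, 0.0976]
tool_rot: [-3.139, 0.001, 1.753]
ft_force: [-2.9, -4.9, 1.4]
finger_gap: 0.0218
finger_force: 8.0
```

Request:
step_arm(rows=[{"fingers":1,"x":0,"y":1,"z":0,"ax":0,"ay":0,"az":0},{"fingers":1,"x":0.05,"y":1,"z":0,"ax":0,"ay":0,"az":0},{"fingers":1,"x":0.11,"y":1,"z":0,"ax":0,"ay":0,"az":0},{"fingers":1,"x":0.16,"y":1,"z":0,"ax":0,"ay":0,"az":0},{"fingers":1,"x":0.2,"y":0.9,"z":0,"ax":0,"ay":0,"az":0}])

```text
t: 10.72
ee_pos: [0.6303, -0.1274, 0.0977]
tool_rot: [-3.14, 0.0, 1.753]
ft_force: [-2.7, -3.5, 0.8]
finger_gap: 0.0216
finger_force: 8.0
```

Request:
step_arm(rows=[{"fingers":1,"x":0.13,"y":0.5,"z":0,"ax":0,"ay":0,"az":0},{"fingers":1,"x":0.08,"y":0.3,"z":0,"ax":0,"ay":0,"az":0},{"fingers":1,"x":0.05,"y":0.3,"z":0,"ax":0,"ay":0,"az":0},{"fingers":1,"x":0,"y":0,"z":0,"ax":0,"ay":0,"az":0},{"fingers":1,"x":0,"y":0,"z":0,"ax":0,"ay":0,"az":0}])

```text
t: 11.13
ee_pos: [0.6365, -0.1243, 0.0975]
tool_rot: [-3.132, 0.001, 1.753]
ft_force: [-14.5, -9.0, 8.5]
finger_gap: 0.0227
finger_force: 8.0
```

Request:
step_arm(rows=[{"fingers":1,"x":-0.2,"y":-1,"z":0,"ax":0,"ay":0,"az":0},{"fingers":1,"x":-0.24,"y":-1,"z":0,"ax":0,"ay":0,"az":0},{"fingers":1,"x":-0.18,"y":-1,"z":0,"ax":0,"ay":0,"az":0},{"fingers":1,"x":-0.12,"y":-1,"z":0,"ax":0,"ay":0,"az":0},{"fingers":1,"x":-0.05,"y":-1,"z":0,"ax":0,"ay":0,"az":0}])

```text
t: 11.55
ee_pos: [0.5913, -0.1394, 0.0977]
tool_rot: [3.141, -0.0, 1.752]
ft_force: [2.8, -1.8, -0.0]
finger_gap: 0.0219
finger_force: 8.0
```

Request:
step_arm(rows=[{"fingers":1,"x":0,"y":-1,"z":0,"ax":0,"ay":0,"az":0},{"fingers":1,"x":0.05,"y":-1,"z":0,"ax":0,"ay":0,"az":0},{"fingers":1,"x":0.11,"y":-1,"z":0,"ax":0,"ay":0,"az":0},{"fingers":1,"x":0.16,"y":-1,"z":0,"ax":0,"ay":0,"az":0},{"fingers":1,"x":0.22,"y":-1,"z":0,"ax":0,"ay":0,"az":0}])

```text
t: 11.97
ee_pos: [0.5407, -0.1429, 0.0976]
tool_rot: [-3.142, -0.0, 1.753]
ft_force: [1.7, -1.1, -1.1]
finger_gap: 0.0219
finger_force: 8.0
```

Request:
step_arm(rows=[{"fingers":1,"x":0.1,"y":-0.4,"z":0,"ax":0,"ay":0,"az":0},{"fingers":1,"x":0.05,"y":-0.3,"z":0,"ax":0,"ay":0,"az":0},{"fingers":1,"x":0,"y":0.1,"z":0,"ax":0,"ay":0,"az":0},{"fingers":1,"x":0,"y":0,"z":0,"ax":0,"ay":0,"az":0},{"fingers":1,"x":0,"y":0,"z":0,"ax":0,"ay":0,"az":0}])

```text
t: 12.38
ee_pos: [0.5353, -0.1426, 0.0976]
tool_rot: [-3.141, -0.0, 1.753]
ft_force: [-0.6, 0.0, -1.2]
finger_gap: 0.0221
finger_force: 8.0
```

Home with no load. I'll open the fingers and rise.

Request:
step_arm(rows=[{"fingers":0,"x":0,"y":0,"z":0,"ax":0,"ay":0,"az":0},{"fingers":0,"x":0,"y":0,"z":0,"ax":0,"ay":0,"az":0},{"fingers":0,"x":0,"y":0,"z":0,"ax":0,"ay":0,"az":0},{"fingers":0,"x":0,"y":0,"z":0,"ax":0,"ay":0,"az":0},{"fingers":0,"x":0,"y":0,"z":0,"ax":0,"ay":0,"az":0}])

```text
t: 12.8
ee_pos: [0.5356, -0.1427, 0.0977]
tool_rot: [-3.141, -0.0, 1.753]
ft_force: [0.2, 0.7, -0.1]
finger_gap: 0.0497
finger_force: 0.0
```

Request:
step_arm(rows=[{"fingers":0,"x":0,"y":0,"z":0,"ax":0,"ay":0,"az":0},{"fingers":0,"x":0,"y":0,"z":0,"ax":0,"ay":0,"az":0},{"fingers":0,"x":0,"y":0,"z":0,"ax":0,"ay":0,"az":0},{"fingers":0,"x":0,"y":0,"z":-1,"ax":0,"ay":0,"az":0},{"fingers":0,"x":0,"y":0,"z":-2,"ax":0,"ay":0,"az":0}])

```text
t: 13.22
ee_pos: [0.5336, -0.142, 0.1255]
tool_rot: [-3.137, -0.003, 1.753]
ft_force: [-0.1, 0.6, -1.0]
finger_gap: 0.0832
finger_force: 0.0
```

Request:
step_arm(rows=[{"fingers":0,"x":0,"y":0,"z":-3,"ax":0,"ay":0,"az":0},{"fingers":0,"x":0,"y":0,"z":-3,"ax":0,"ay":0,"az":0},{"fingers":0,"x":0,"y":0,"z":-3,"ax":0,"ay":0,"az":0},{"fingers":0,"x":0,"y":0,"z":-2,"ax":0,"ay":0,"az":0},{"fingers":0,"x":0,"y":0,"z":0,"ax":0,"ay":0,"az":0}])

```text
t: 13.63
ee_pos: [0.5383, -0.1437, 0.245]
tool_rot: [3.132, 0.006, 1.753]
ft_force: [0.1, -0.7, 0.6]
finger_gap: 0.0951
finger_force: 0.0
```

```bash
python3 - <<'E'
from h import *;import cv2
s=arm.observe();print(s["t"],s["ee_pos"],s["ft_force"],s["finger_gap"])
a=cv2.resize(arm.grab_frame("wrist")[0][:240,150:480],None,fx=1.2,fy=1.2)
b=cv2.resize(arm.grab_frame("scene")[0][125:295,225:360],None,fx=2.8,fy=2.8,interpolation=2)
c=np.zeros((480,780,3),np.uint8);c[:a.shape[0],:a.shape[1]]=a;c[:b.shape[0],400:400+b.shape[1]]=b[:480]
cv2.imwrite("pics/c3.png",cv2.convertScaleAbs(c,alpha=1.6,beta=12))
E
```

```text
13.6333 [ 0.53829929 -0.14365892  0.24500908] [ 0.11027363 -0.71366738  0.56836919] 0.09511528851589744
```

View pics/c3.png

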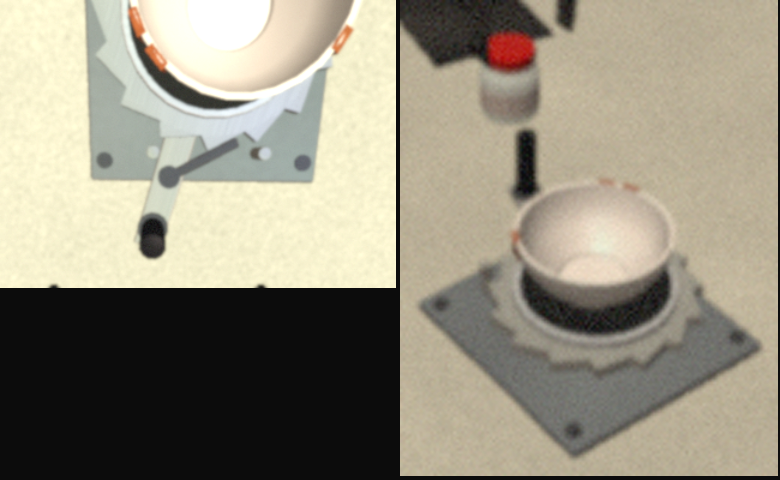

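The lever rests at its home stop, with the handle at (152,240) in the wrist crop. The bowl is centred, and its fills have turned about 72°. The jar looks unmoved. Handing in.

Request:
step_arm(rows=[{"fingers":0,"x":0,"y":0,"z":0,"ax":0,"ay":0,"az":0},{"fingers":0,"x":0,"y":0,"z":0,"ax":0,"ay":0,"az":0},{"fingers":0,"x":0,"y":0,"z":0,"ax":0,"ay":0,"az":0}])

```text
t: 13.98
ee_pos: [0.5348, -0.1424, 0.2357]
tool_rot: [-3.139, -0.002, 1.753]
ft_force: [0.2, -0.1, 0.1]
finger_gap: 0.0947
finger_force: 0.0
```

```bash
python3 -c "
from station import arm
print(arm.finish_job())"
```

```text
the job is handed in; nothing more can be done
None
```

I worked the lever through three full strokes and handed the job in at about 14 s: the bowl has turned about 72° and is still centred, the lever is back at its home stop, and the gripper is clear of it; no verdict was returned.

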